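Lid the biscuit jars at closing time

ROBOT

A 6-joint arm with a two-finger parallel gripper is mounted at the origin on a cart in front of the work surface, level with it; the furniture and walls round the work are solid. World frame = base frame: x ahead of the robot, y to its left, z up, the work surface at z = 0. Lengths are in m, angles in rad, forces in N, time in s.
With the tool pointing down it reaches from about 0.3 to 0.75 m from the base axis. Payload 8.5 kg.
Tool frame: the origin (TCP) lies on the centre line of the jaws, within the pads' length; the fingertips stand 14 mm ahead of it and the grasp point (between the pads) lies 5 mm behind it (arm.tip_extent is the distance from the TCP to the fingertips, in m); z points along the fingers, y is the line along which they close (so a half turn about z gives the same grasp; the last joint's range is limited). The gripper opens to 85 mm and grips with 20 to 120 N. Pads are 22 mm wide; open, the fingers measure 114 mm over their backs; the gripper's body (76 mm by 85 mm) begins 54 mm behind the grasp point. The pads swing forward as they close: fully open they stand 13 mm farther back than shut.
Start: joints at [0.976, 0.381, 1.297, -0, 1.464, -0.215], TCP at [0.204, 0.511, 0.245] pointing down, gripper open.
Joint ranges: [-3.11, 3.11], [-0.89, 2.33], [0.22, 2.48], [-1.42, 4.56], [0.17, 2.85], [-2.88, 2.88]. Speed limits (rad/s): [2.39, 2.39, 3.14, 3.14, 3.14, 3.14].

INTERFACE

Orientations are given as a unit quaternion [x, y, z, w].
In Python, from plant import sensors, cams, order, arm gives the robot as it stands. The module is installed in compiled form; this text tells all that it offers.
- The arm moves only by the shell command python3 -m inch 'ROWS'. ROWS is JSON, a list that holds one entry, the list of rows, each a list of 7 numbers: the shift along the tool's x, y, z in m, then the turn, a rotation vector about the tool's x, y, z in rad, then the gripper's target within -1 to 1 (shut at 1, half-way at 0, fully open at -1). A call has 1 to 12 rows; each row is the pose to reach, as a shift and turn from the pose commanded when the call began, along the tool's axes at that moment; what a row does not reach only later rows make up. A row lasts 1/8 s, in which the tool goes at most 62.5 mm and 10.7 degrees, less where a joint would pass 70% of its speed; a pose out of reach is approached as far as the arm can. A call with a gripper value outside its range is refused whole. The fingers move at their own pace and stop on an object; the grip force is fixed at half the most. Time passes only in rows, so rows that repeat a pose let the fingers close. It gives the time, the measured TCP pose, the force, the opening and the grip force at its end, in the units of the state.
- sensors.observe(): the state, without advancing time (a new reading comes with each control period).
- cams.grab_frame(name): name is "scene" or "top" or "wrist"; returns the picture (480x640x3 uint8, red, green, blue); there is no depth.
- cams.camera_params(name): a dict with "fov_y" (degrees; the focal length in pixels is half the picture's height over the tangent of half this angle, whatever the lens; pixels are square), "cx", "cy" (the principal point, pixels), "cam_to_world" (4x4, takes a point from camera to world coordinates); the wrist camera has in their place "mount" (4x4, takes a point from camera to tool coordinates, whose origin is the TCP and whose axes are the flange's). Camera axes: x right, y down, z forward; pixel columns grow to the right and rows downward; lengths in m; the calibration is good to about 2 mm. A picture is of the moment at which its call begins: read the wrist's pose just before it. camera_params takes no time and is no camera call.
- order.sign_off(): hands the job in; it is judged then, once.
The state is a dict: "time_s": time; "q": joint angles; "joint_velocities": joint speeds; "joint_efforts": joint torques, N m; "position": TCP position; "eef_rot": TCP orientation; "force": force on the tool from outside, world axes, zero at the start; "wrist_torque": the same for the moment, N m; "opening": finger opening in m; "grip_force": force on a finger pad.
Only numpy, scipy, OpenCV 4.12 (cv2) and the standard library are available. Lean on these libraries where they do the work, as an engineer would, in place of code of your own. Each camera call takes 0.05 s, during which the arm holds its last target. There are 200 camera calls.

TASK

It is closing time and the pastries in the four open jars would go stale: put each of the four wooden lids on the jar it was made for, the one with the same outline and size, so that every lid sits flat and fully home in its own jar's mouth. Set the lids down, do not drop them; leave the jars standing about where they are, and do not disturb the cup and the glass that stand among them.

Things in the scene. Friction and masses are not known exactly. Their poses are not given: they have to be found in the camera images.
- jar_large_round: open grey stoneware jar, round, 86 mm across, 72 mm high, wall 4.5 mm, holding a few pastries; stands loose on the counter, 0.8 kg. Origin: centre of its underside; z up, x and y along its sides. Its lid's shoulder comes to rest on the rim.
- lid_large_round: loose beech lid, round, 86 mm across; 0.1 kg; lies plug down, knob up. From below: plug 14 mm deep, tapered (8 mm free all round at its foot in the jar's mouth, 2 mm when home); plate 9 mm thick; a round knob 24 mm across, 26 mm high; 49 mm in all. Origin: centre of the plug's underside; z up. Home in its jar, the origin is 58 mm above the jar's.
- jar_small_round: open grey stoneware jar, round, 60 mm across, 64 mm high, wall 4.5 mm, holding a few pastries; stands loose on the counter, 0.8 kg. Origin: centre of its underside; z up, x and y along its sides. Its lid's shoulder comes to rest on the rim.
- lid_small_round: loose beech lid, round, 60 mm across; 0.1 kg; lies plug down, knob up. From below: plug 14 mm deep, tapered (8 mm free all round at its foot in the jar's mouth, 2 mm when home); plate 9 mm thick; a round knob 24 mm across, 26 mm high; 49 mm in all. Origin: centre of the plug's underside; z up. Home in its jar, the origin is 50 mm above the jar's.
- jar_square: open grey stoneware jar, square, 68 mm a side, 68 mm high, wall 4.5 mm, holding a few pastries; stands loose on the counter, 0.8 kg. Origin: centre of its underside; z up, x and y along its sides. Its lid's shoulder comes to rest on the rim.
- lid_square: loose beech lid, square, 68 mm a side; 0.1 kg; lies plug down, knob up. From below: plug 14 mm deep, tapered (8 mm free all round at its foot in the jar's mouth, 2 mm when home); plate 9 mm thick; a square knob 24 mm a side (sides parallel to the lid), 26 mm high; 49 mm in all. Origin: centre of the plug's underside; z up. Home in its jar, the origin is 54 mm above the jar's.
- jar_oblong: open grey stoneware jar, oblong, 98 mm (its x axis) by 64 mm (y axis), 60 mm high, wall 4.5 mm, holding a few pastries; stands loose on the counter, 0.8 kg. Origin: centre of its underside; z up, x and y along its sides. Its lid's shoulder comes to rest on the rim.
- lid_oblong: loose beech lid, oblong, 98 mm (its x axis) by 64 mm (y axis); 0.1 kg; lies plug down, knob up. From below: plug 14 mm deep, tapered (8 mm free all round at its foot in the jar's mouth, 2 mm when home); plate 9 mm thick; a bar knob 44 mm (x) by 20 mm (y), 26 mm high; 49 mm in all. Origin: centre of the plug's underside; z up. Home in its jar, the origin is 46 mm above the jar's.
- coffee_cup: white porcelain cup of coffee, 73 mm across the rim, 61 mm high, standing loose among the jars; not to be disturbed. Origin: centre of its underside.
- water_glass: clear glass of water, 75 mm across, 111 mm high, standing loose among the jars; not to be disturbed. Origin: centre of its underside. Left of it, seen from the robot, stand a gauze food dome 233 mm high and, beyond that, a tall leaning stand of bread rings (fixed): keep the arm clear of them.

How it is judged:
At the end, for the whole second after the job is handed in: Every lid is on the jar of its own outline and size: its centre within 5 mm of the jar's axis, its shoulder on the rim within 3 mm in height, level within 0.06 rad, jar upright, all released and at rest (horizontal distance between lid_large_round and jar_large_round below 0.005 m and z of lid_large_round in the frame of jar_large_round between 0.055 and 0.061 m and angle between each of lid_large_round, jar_large_round, lid_small_round, jar_small_round, lid_square, jar_square, lid_oblong, jar_oblong's own z axis and vertical below 0.06 rad and linear speed of each of lid_large_round, jar_large_round, lid_small_round, jar_small_round, lid_square, jar_square, lid_oblong, jar_oblong below 0.02 m/s and horizontal distance between lid_small_round and jar_small_round below 0.005 m and z of lid_small_round in the frame of jar_small_round between 0.047 and 0.053 m and horizontal distance between lid_square and jar_square below 0.005 m and z of lid_square in the frame of jar_square between 0.051 and 0.057 m and horizontal distance between lid_oblong and jar_oblong below 0.005 m and z of lid_oblong in the frame of jar_oblong between 0.043 and 0.049 m); the robot touches nothing.
It fails at once if a jar is shoved more than 40 mm from where it stood, or tipped over (distance of any of jar_large_round, jar_small_round, jar_square, jar_oblong from where it was at the start of the episode above 0.04 m or angle between any of jar_large_round, jar_small_round, jar_square, jar_oblong's own z axis and vertical above 0.5 rad).
It fails at once if the cup or the glass is pushed more than 20 mm or tipped (distance of any of coffee_cup, water_glass from where it was at the start of the episode above 0.02 m or angle between any of coffee_cup, water_glass's own z axis and vertical above 0.35 rad).
It fails at once if a lid is let go in the air, its underside more than 110 mm above the counter (some 50 mm above its seat) ((height (world z) of lid_large_round above 0.11 m and contact force between lid_large_round and anything else below 0.02 N) or (height (world z) of lid_small_round above 0.11 m and contact force between lid_small_round and anything else below 0.02 N) or (height (world z) of lid_square above 0.11 m and contact force between lid_square and anything else below 0.02 N) or (height (world z) of lid_oblong above 0.11 m and contact force between lid_oblong and anything else below 0.02 N)).
It also fails if it takes over 109 s, if anything falls off the work surface, if the arm or the gripper's body presses on something with over 40 N, if the wrist force passes 120 N, or if a joint passes its speed limit or range.

## Working session

There is one attempt and no reset: what is moved stays moved. The work goes in short steps, Python scripts to look and compute and a shell command to move; the robot and the scene stay as the last step left them, time stands still between calls to the robot, and variables do not carry over. Pictures are saved under pics/ and viewed, at most 14 in all, crops included, and the job is handed in when it is done.

```bash
mkdir -p pics; python3 - <<'E'
from plant import sensors,cams
import cv2,json
print(sensors.observe())
for n in ("scene","top","wrist"):
    p=cams.camera_params(n); print(n,{k:(v.tolist() if hasattr(v,'tolist') else v) for k,v in p.items()})
for n in ("scene","top"):
    cv2.imwrite(f"pics/{n}0.png",cams.grab_frame(n)[:,:,::-1])
E
```

```text
{'time_s': 0.0, 'q': array([ 9.75697732e-01,  3.81233195e-01,  1.29828012e+00,  2.34665964e-06,
        1.46362775e+00, -2.15271950e-01]), 'joint_velocities': array([ 2.48634578e-05, -1.36822635e-03,  1.74388533e-03, -1.10266836e-04,
       -1.57136073e-03, -1.23915185e-04]), 'joint_efforts': array([-2.74109243e-04, -4.48459589e+01, -2.31280392e+01, -1.82639678e-04,
        4.72227955e-03, -2.46770088e-05]), 'position': array([0.20374258, 0.51056604, 0.24468527]), 'eef_rot': array([ 1.88773844e-01,  9.82020283e-01, -7.11056515e-04, -3.06254828e-04]), 'force': array([ 0.10112214, -1.15027644,  0.24612797]), 'wrist_torque': array([0.01604117, 0.03660429, 0.05072191]), 'grip_force': 0.0, 'opening': 0.08534079427318801}
scene {'fov_y': 50.47753535964108, 'cx': 326.71273872966407, 'cy': 241.84567274653384, 'cam_to_world': [[-0.6345718636603025, -0.3924671150217294, 0.6657988536166245, -0.163575165310595], [-0.7727926685825567, 0.310518830235412, -0.5535065920603676, 0.5004278526699187], [0.010490054134329142, -0.8657641824976083, -0.5003422219526418, 0.5305816456839311], [0.0, 0.0, 0.0, 1.0]]}
top {'fov_y': 56.017139811763, 'cx': 327.1644057084567, 'cy': 241.53594921017688, 'cam_to_world': [[-0.10841456599963425, -0.9658007072565518, 0.23553189962689958, 0.29809014126674266], [-0.9941014372805751, 0.10462772108917655, -0.02855472599028861, -0.06251168151048508], [0.002935008655170579, -0.23723834817000056, -0.9714470401837477, 1.0080146977430475], [0.0, 0.0, 0.0, 1.0]]}
wrist {'fov_y': 62.54589765456535, 'cx': 310.7087790334966, 'cy': 237.31535414114802, 'mount': [[0.0021971508274570613, -0.9532217268390293, -0.30226397736127597, 0.07771197326528625], [0.9999973573213565, 0.0018898433654875603, 0.001309138019827245, 0.0008280529768751599], [-0.0006766672316882175, -0.3022660549484022, 0.9532233600512449, -0.12735449940560367], [0.0, 0.0, 0.0, 1.0]]}
```

View pics/top0.png

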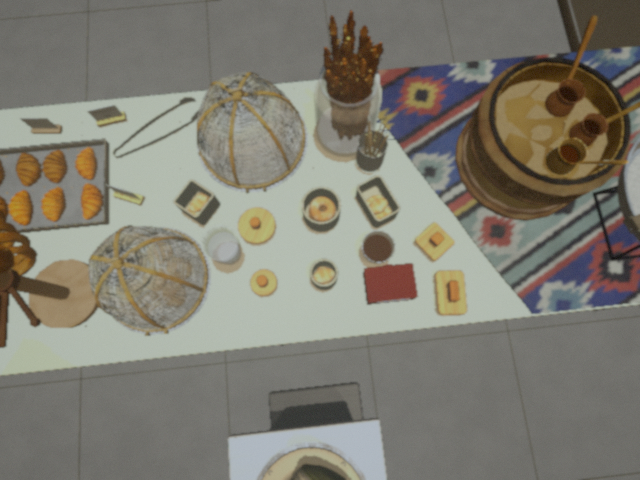

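View pics/scene0.png

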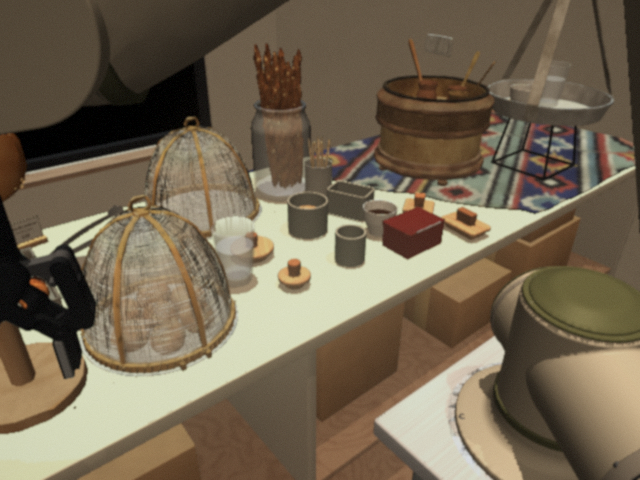

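Top view: lids at about (257,225) large round, (263,282) small round, (434,241) square, (451,292) oblong. Jars at (321,208) large round, (323,274) small round, (197,202) square, (377,202) oblong. Cup at (378,248), glass at (224,250), and a red box at (390,283). I'll enlarge this to read it more precisely.

```bash
python3 - <<'E'
import cv2
a=cv2.imread("pics/top0.png")
cv2.imwrite("pics/c1.png",cv2.resize(a[170:320,160:360],None,fx=4,fy=4,interpolation=cv2.INTER_CUBIC))
cv2.imwrite("pics/c2.png",cv2.resize(a[170:320,290:490],None,fx=4,fy=4,interpolation=cv2.INTER_CUBIC))
E
```

```text
(no output)
```

View pics/c1.png

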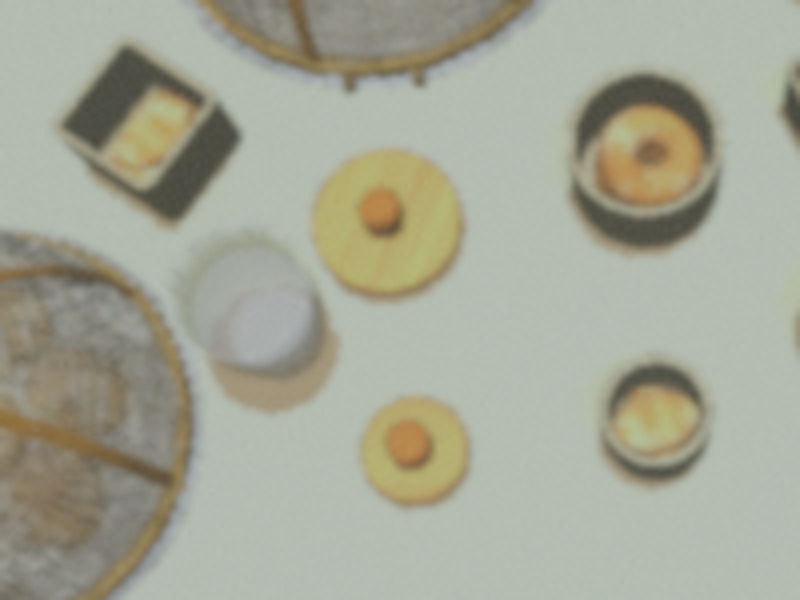

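View pics/c2.png

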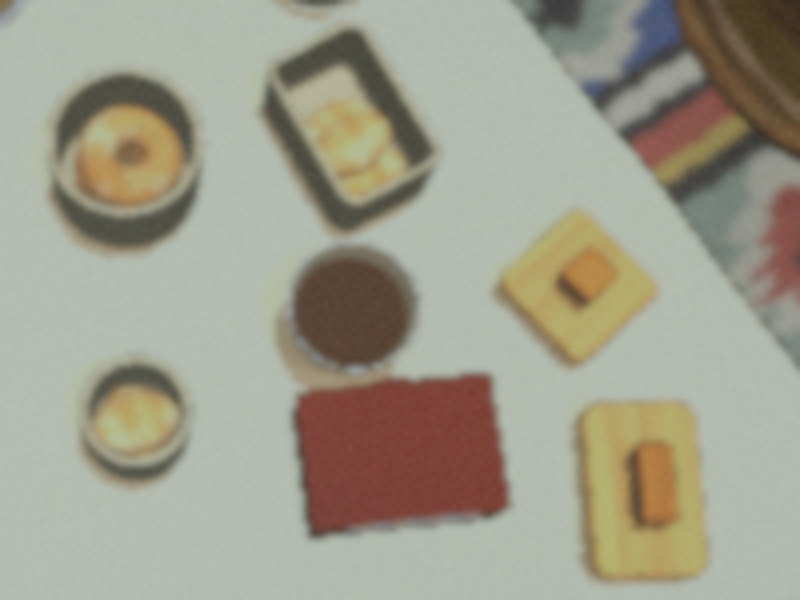

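c1 (4x, offset 160,170): large jar rim at (647,145), small jar rim at (657,411), square jar corners at (127,42),(60,125),(150,190),(215,103). In the same crop, the large lid plate is at (388,222) and the small lid at (415,450). c2 (offset 290,170) shows the oblong jar, square lid and oblong lid corners; I'll convert those to world coordinates.

```bash
cat > h.py <<'E'
import numpy as np,cv2
from plant import sensors,cams
from scipy.spatial.transform import Rotation as R
def ray(p,T,uv,z):
    f=240/np.tan(np.radians(p["fov_y"]/2))
    d=T[:3,:3]@np.array([(uv[0]-p["cx"])/f,(uv[1]-p["cy"])/f,1.])
    return T[:3,3]+d*(z-T[2,3])/d[2]
def top(uv,z):
    p=cams.camera_params("top"); return ray(p,np.array(p["cam_to_world"]),uv,z)
def tool(s=None):
    s=s or sensors.observe(); T=np.eye(4); T[:3,:3]=R.from_quat(s["eef_rot"]).as_matrix(); T[:3,3]=s["position"]; return T
def wrist(uv,z,T):
    p=cams.camera_params("wrist"); return ray(p,T@np.array(p["mount"]),uv,z)
def proj(p,T,X):
    f=240/np.tan(np.radians(p["fov_y"]/2)); c=(np.linalg.inv(T)@np.append(X,1))[:3]
    return np.array([p["cx"]+f*c[0]/c[2],p["cy"]+f*c[1]/c[2]])
def delta(x,y,z,yaw):
    """tool-frame shift and turn about tool z to get TCP at x,y,z pointing down with tool y axis along world angle yaw (mod 180)"""
    T=tool(); best=None
    for k in (-1,0,1):
        a=yaw+k*np.pi; yv=np.array([np.cos(a),np.sin(a),0]); zv=np.array([0,0,-1.]); G=np.c_[np.cross(yv,zv),yv,zv]
        r=R.from_matrix(T[:3,:3].T@G).as_rotvec()
        if best is None or np.linalg.norm(r)<np.linalg.norm(best): best=r
    return np.round(T[:3,:3].T@(np.array([x,y,z])-T[:3,3]),4),np.round(best,4)
E
python3 - <<'E'
from h import *
c1=lambda u,v:(160+(u+.5)/4-.5,170+(v+.5)/4-.5)
c2=lambda u,v:(290+(u+.5)/4-.5,170+(v+.5)/4-.5)
np.set_printoptions(precision=4,suppress=True)
def rd(n,c,l,r,t,b,z):
    C=top(c((l+r)/2,(t+b)/2),z);print(n,C[:2],"diam",np.linalg.norm(top(c(l,(t+b)/2),z)-top(c(r,(t+b)/2),z)),np.linalg.norm(top(c((l+r)/2,t),z)-top(c((l+r)/2,b),z)))
rd("Ljar",c1,575,719,73,217,.072);rd("Sjar",c1,605,709,358,465,.064)
rd("Llid",c1,312,464,148,298,.018);rd("Slid",c1,361,469,396,505,.018)
rd("cup",c2,292,414,245,370,.061)
print("knobs",top(c1(380,208),.049),top(c1(410,441),.049),top(c2(591,272),.049),top(c2(658,482),.049))
for n,c,P,z in (("Qjar",c1,[(127,42),(60,125),(150,190),(217,103)],.068),("Ojar",c2,[(268,75),(350,25),(437,155),(360,207)],.06),("Qlid",c2,[(577,210),(500,285),(575,363),(657,290)],.02),("Olid",c2,[(583,402),(692,402),(706,578),(592,578)],.02)):
    Q=np.array([top(c(*p),z) for p in P]);E=np.roll(Q,-1,0)-Q
    print(n,Q.mean(0)[:2],"len",np.linalg.norm(E,axis=1),"ang",np.degrees(np.arctan2(E[:,1],E[:,0])))
print("glass base",top(c1(275,330),0), top(c1(255,295),.111))
E
```

```text
Ljar [ 0.6058 -0.0862] diam 0.07838227121505034 0.08228482702688407
Sjar [ 0.4606 -0.076 ] diam 0.05507036525104451 0.05736661301788563
Llid [0.5931 0.064 ] diam 0.08650268727479692 0.08875787918249047
Slid [0.4613 0.0585] diam 0.05961821278895375 0.060664440666413244
cup [ 0.505  -0.1978] diam 0.0657639895918275 0.06918249800244873
knobs [0.5929 0.0638 0.049 ] [0.4616 0.057  0.049 ] [ 0.5133 -0.3321  0.049 ] [ 0.3953 -0.3484  0.049 ]
Qjar [0.6545 0.1892] len [0.0587 0.0637 0.06   0.063 ] ang [ 139.3439 -131.8355  -40.002    49.3334]
Ojar [ 0.6138 -0.213 ] len [0.0552 0.0891 0.0526 0.0909] ang [ -63.5711 -155.2016  118.3849   26.5043]
Qlid [ 0.5123 -0.3311] len [0.0636 0.06   0.0642 0.0633] ang [ 127.5753 -144.5913  -55.4169   35.9682]
Olid [ 0.3954 -0.3483] len [0.0606 0.0968 0.0619 0.0968] ang [-96.194  174.1917  83.7895  -6.5938]
glass base [0.542 0.135 0.   ] [0.5346 0.1223 0.111 ]
```

```bash
python3 - <<'E'
from h import *
np.set_printoptions(precision=3,suppress=True)
p=cams.camera_params("scene");Ts=np.array(p["cam_to_world"])
t=cams.camera_params("top");Tt=np.array(t["cam_to_world"])
print("board", top((65,293),0.01),top((100,293),.01),top((30,293),.01), "post end",top((10,285),.2),top((5,255),.2),top((5,255),.35))
print("dome edge R",top((208,275),0),"front",top((150,333),0),"back",top((150,226),.05),"left",top((91,275),.05),"apex",top((120,272),.233), "edge scene L/R", ray(p,Ts,(85,330),0),ray(p,Ts,(235,320),0),ray(p,Ts,(165,368),0),"apex",ray(p,Ts,(145,205),.233))
print("far dome bottom",top((250,188),0),"apex",top((240,85),.233))
print("scene board",ray(p,Ts,(15,400),.01),"TCP in scene",proj(p,Ts,tool()[:3,3]),"top",proj(t,Tt,tool()[:3,3]))
print("tool x axis",tool()[:3,0],"y",tool()[:3,1])
f=cams.grab_frame("wrist");cv2.imwrite("pics/w0.png",f[:,:,::-1])
E
```

```text
board [0.486 0.497 0.01 ] [0.478 0.42  0.01 ] [0.494 0.574 0.01 ] post end [0.475 0.489 0.2  ] [0.532 0.501 0.2  ] [0.489 0.397 0.35 ]
dome edge R [0.494 0.184 0.   ] front [0.379 0.316 0.   ] back [0.607 0.293 0.05 ] left [0.511 0.421 0.05 ] apex [0.471 0.278 0.233] edge scene L/R [0.564 0.393 0.   ] [0.438 0.194 0.   ] [0.405 0.33  0.   ] apex [0.457 0.298 0.233]
far dome bottom [0.692 0.075 0.   ] apex [0.813 0.048 0.233]
scene board [0.462 0.511 0.01 ] TCP in scene [  1.526 383.751] top [-33.441 454.755]
tool x axis [-0.929  0.371  0.   ] y [ 0.371  0.929 -0.001]
```

View pics/w0.png

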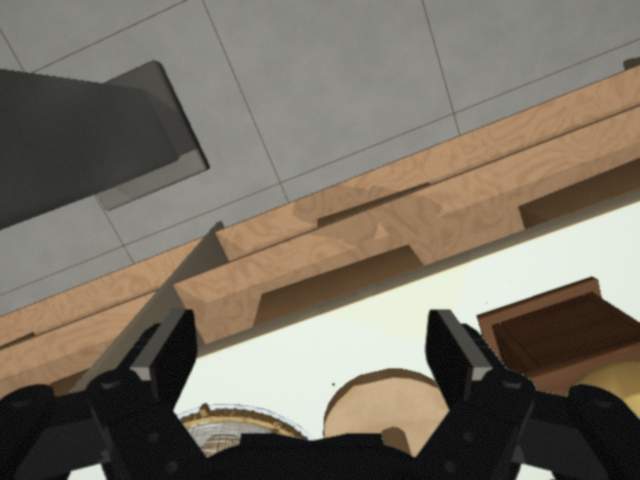

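The stand (0.48,0.50) and dome (0.48,0.30, R 0.115) both lie beyond x=0.37, and the near side is clear. I'll go round at small x.

```bash
python3 - <<'E'
from h import *
print(delta(.24,.22,.25,1.57),delta(.4615,.0575,.17,1.57))
E
```

```text
(array([-0.1414, -0.2565, -0.0049]), array([-0.0011, -0.0005, -0.379 ])) (array([-0.4074, -0.3252,  0.0751]), array([-0.0011, -0.0005, -0.379 ]))
```

```bash
python3 -m inch '[[[-0.028,-0.051,0,0,0,-0.07,0],[-0.056,-0.102,0,0,0,-0.14,0],[-0.085,-0.154,0,0,0,-0.21,0],[-0.113,-0.205,0,0,0,-0.28,0],[-0.150,-0.255,0,0,0,-0.33,0],[-0.195,-0.275,0,0,0,-0.379,0],[-0.250,-0.290,0.01,0,0,-0.379,0],[-0.305,-0.302,0.03,0,0,-0.379,0],[-0.358,-0.314,0.05,0,0,-0.379,0],[-0.407,-0.325,0.075,0,0,-0.379,0],[-0.407,-0.325,0.075,0,0,-0.379,0],[-0.407,-0.325,0.075,0,0,-0.379,0]]]'; python3 - <<'E'
from h import *
s=sensors.observe();print(s["time_s"],s["position"],s["eef_rot"],s["opening"])
f=cams.grab_frame("wrist");cv2.imwrite("pics/w1.png",f[:,:,::-1])
T=tool(s);p=cams.camera_params("wrist")
print("pred knob",proj(p,T@np.array(p["mount"]),[.4615,.0575,.049]))
E
```

```text
time_s: 1.65
position: [0.4608, 0.0584, 0.1703]
eef_rot: [0.0, 1.0, 0.0, -0.0]
force: [-0.2, 0.3, -0.8]
opening: 0.0428
grip_force: 0.0
1.65 [0.46082536 0.05835262 0.17030703] [ 4.31632060e-04  9.99999790e-01  1.34264320e-04 -4.64654825e-04] 0.04277158396067803
pred knob [307.49069522 236.22689383]
```

View pics/w1.png

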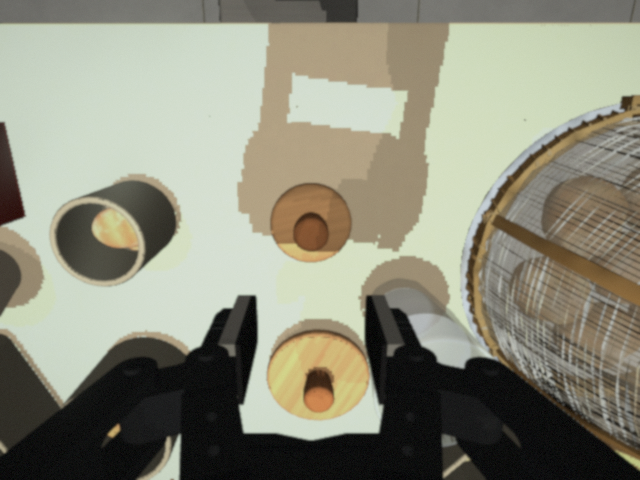

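Wrist view: small lid knob top at (310,232), within 5 px of prediction. Small jar rim spans x 52–145 and y 197–286, and the large lid knob is at (318,400).

```bash
python3 - <<'E'
from h import *
T=tool()
print(wrist((310,231.5),.049,T),"plate",wrist((311,222),.022,T),"jar",wrist((98.5,241.5),.064,T), "Llid",wrist((318,400),.049,T))
print(np.linalg.norm(wrist((52,241),.064,T)-wrist((145,241),.064,T)),np.linalg.norm(wrist((311,183),.02,T)-wrist((311,262),.02,T)))
print(delta(.4600,.0565,.06,np.pi/2))
E
```

```text
[0.45836207 0.05942338 0.049     ] plate [0.45930958 0.06011597 0.022     ] jar [ 0.46060645 -0.0724107   0.064     ] Llid [0.59220604 0.06571223 0.049     ]
0.057939788550278315 0.059822565947833604
(array([ 0.0007, -0.0022,  0.1107]), array([ 0.0001, -0.    , -0.0001]))
```

```bash
python3 -m inch '[[[0.001,0,0.05,0,0,0,0],[0.001,0,0.10,0,0,0,0],[0.001,0,0.122,0,0,0,0],[0.001,0,0.129,0,0,0,0],[0.001,0,0.129,0,0,0,0],[0.001,0,0.129,0,0,0,1],[0.001,0,0.129,0,0,0,1],[0.001,0,0.129,0,0,0,1],[0.001,0,0.129,0,0,0,1],[0.001,0,0.129,0,0,0,1]]]'
```

```text
time_s: 2.95
position: [0.4609, 0.0582, 0.0427]
eef_rot: [0.0, 1.0, -0.0, 0.001]
force: [-1.2, 1.5, 7.4]
opening: 0.0215
grip_force: 58.4
```

```bash
python3 -m inch '[[[0,0,-0.02,0,0,0,1],[0,0,-0.05,0,0,0,1],[0,0,-0.08,0,0,0,1],[0,0,-0.11,0,0,0,1],[0,0,-0.11,0,0,0,1],[0,0,-0.11,0,0,0,1]]]'; python3 - <<'E'
from h import *
f=cams.grab_frame("wrist");cv2.imwrite("pics/w2.png",f[:,:,::-1])
T=tool();p=cams.camera_params("wrist");M=T@np.array(p["mount"])
# predicted plate outline (top edge) if lid axis passes through the TCP, plug bottom 40 mm below TCP
g=f[:,:,::-1].copy();zt=T[2,3]-.040+.023
for r,z in ((.030,zt),(.030,zt-.009)):
    pts=np.array([proj(p,M,[T[0,3]+r*np.cos(a),T[1,3]+r*np.sin(a),z]) for a in np.linspace(0,6.28,60)]).astype(int)
    cv2.polylines(g,[pts.reshape(-1,1,2)],True,(0,0,255),1)
pts=np.array([proj(p,M,[.4606+.03*np.cos(a),-.0742+.03*np.sin(a),.064]) for a in np.linspace(0,6.28,60)]).astype(int)
cv2.polylines(g,[pts.reshape(-1,1,2)],True,(255,0,0),1)
cv2.imwrite("pics/w2o.png",cv2.resize(g[180:480,40:440],None,fx=2,fy=2))
E
```

```text
time_s: 3.7
position: [0.46, 0.0581, 0.1509]
eef_rot: [0.0, 1.0, 0.0, -0.0]
force: [-0.1, -0.4, -1.4]
opening: 0.0211
grip_force: 59.0
```

View pics/w2o.png

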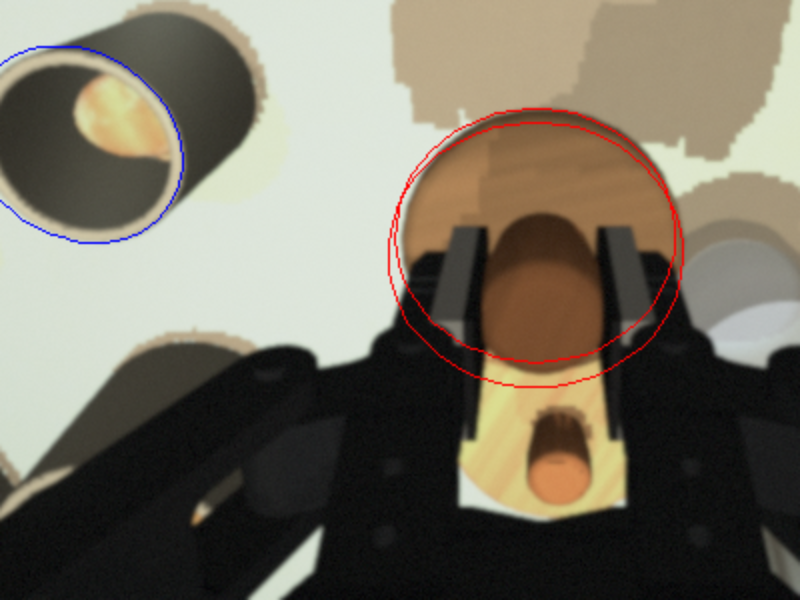

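```bash
python3 -m inch '[[[0,-0.04,0,0,0,0,1],[0,-0.09,0,0,0,0,1],[-0.001,-0.125,0.01,0,0,0,1],[-0.001,-0.133,0.025,0,0,0,1],[-0.001,-0.133,0.034,0,0,0,1],[-0.001,-0.133,0.034,0,0,0,1],[-0.001,-0.133,0.034,0,0,0,1]]]'; python3 - <<'E'
from h import *
f=cams.grab_frame("wrist")
T=tool();p=cams.camera_params("wrist");M=T@np.array(p["mount"])
cv2.imwrite("pics/w3.png",cv2.resize(f[150:450,110:510,::-1],None,fx=2,fy=2))
E
```

```text
time_s: 4.62
position: [0.4614, -0.0744, 0.1175]
eef_rot: [-0.0, 1.0, -0.0, 0.0]
force: [0.8, -0.7, -0.3]
opening: 0.0213
grip_force: 59.0
```

View pics/w3.png

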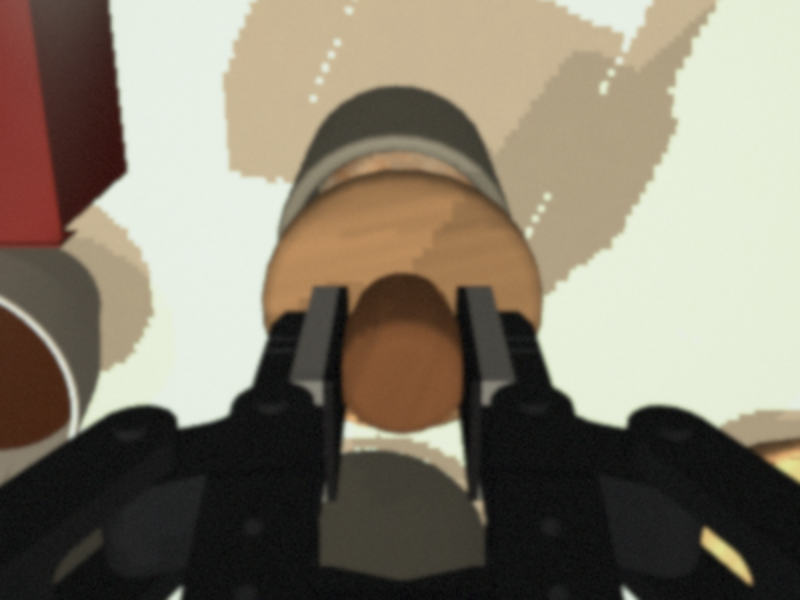

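```bash
python3 -m inch '[[[0,-0.001,0.008,0,0,0,1],[0,-0.001,0.015,0,0,0,1],[0,-0.001,0.020,0,0,0,1],[0,-0.001,0.023,0,0,0,1],[0,-0.001,0.025,0,0,0,1],[0,-0.001,0.025,0,0,0,1]]]'
```

```text
time_s: 5.42
position: [0.4612, -0.0759, 0.0927]
eef_rot: [0.0, 1.0, -0.0, 0.0]
force: [-1.4, 0.1, 4.2]
opening: 0.021
grip_force: 59.6
```

Seated (TCP z matches the expected 0.0927). I'll release it and lift.

```bash
python3 -m inch '[[[0,0,0,0,0,0,0],[0,0,0,0,0,0,0],[0,0,-0.015,0,0,0,0],[0,0,-0.05,0,0,0,0],[0,0,-0.1,0,0,0,0],[0,0,-0.1,0,0,0,0]]]'; python3 - <<'E'
from h import *
print(delta(.593,.064,.19,np.radians(39)),sensors.observe()["q"])
f=cams.grab_frame("wrist");cv2.imwrite("pics/w4.png",f[:,:,::-1])
T=tool();p=cams.camera_params("wrist");M=T@np.array(p["mount"])
print("pred lid home plate top ctr",proj(p,M,[.461,-.0755,.073]))
E
```

```text
time_s: 6.18
position: [0.4626, -0.0764, 0.1953]
eef_rot: [0.0, 1.0, -0.001, 0.003]
force: [0.1, 0.3, -0.4]
opening: 0.0427
grip_force: 0.0
(array([-0.1303,  0.1405,  0.0057]), array([3.000e-04, 7.300e-03, 8.894e-01])) [-4.17063539e-01  2.84410515e-01  1.60213511e+00  5.08520100e-05
  1.24795427e+00 -1.98721019e+00]
pred lid home plate top ctr [309.91003843 234.07702173]
```

View pics/w4.png

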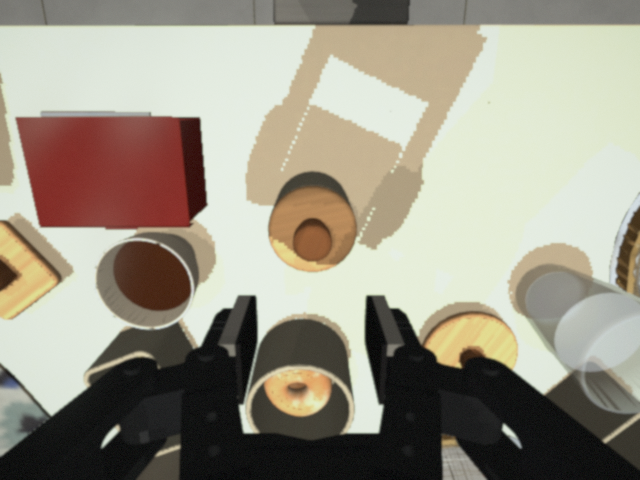

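Lid sits flat on the small jar at (312,235). The glass rim is around (612,350), large jar rim spans x 246–354 (top at row 366), large lid plate is around (470,347), and the cup is undisturbed.

```bash
python3 - <<'E'
from h import *
np.set_printoptions(precision=4,suppress=True)
T=tool()
print("glass",wrist((612,350),.111,T),wrist((556,350),.111,T),"base",wrist((562,300),0.0,T))
print("Ljar y",wrist((300,418),.072,T),wrist((300,366),.072,T),"Llid",wrist((470,349),.023,T))
print("cup",wrist((148,280),.061,T))
E
```

```text
glass [0.5231 0.1095 0.111 ] [0.5232 0.0753 0.111 ] base [0.5452 0.1504 0.    ]
Ljar y [ 0.6103 -0.083   0.072 ] [ 0.5631 -0.0827  0.072 ] Llid [0.5809 0.0635 0.023 ]
cup [ 0.4993 -0.1911  0.061 ]
```

```bash
python3 -m inch '[[[-0.02,0.02,0,0,0,0.15,0],[-0.05,0.05,0,0,0,0.3,0],[-0.08,0.085,0,0,0,0.45,0],[-0.11,0.12,0.003,0,0,0.6,0],[-0.130,0.14,0.006,0,0,0.75,0],[-0.130,0.14,0.006,0,0.007,0.889,0],[-0.130,0.14,0.006,0,0.007,0.889,0],[-0.130,0.14,0.006,0,0.007,0.889,0]]]'; python3 - <<'E'
from h import *
f=cams.grab_frame("wrist")[:,:,::-1]
T=tool();p=cams.camera_params("wrist");M=T@np.array(p["mount"]);g=f.copy()
def circ(x,y,r,z,c):
    pts=np.array([proj(p,M,[x+r*np.cos(a),y+r*np.sin(a),z]) for a in np.linspace(0,6.28,60)]).astype(int); cv2.polylines(g,[pts.reshape(-1,1,2)],True,c,1)
circ(.5925,.0645,.043,.023,(0,0,255));circ(.5925,.0645,.012,.049,(0,0,255))
circ(.538,.130,.0375,.111,(255,0,0));circ(.538,.130,.0375,0,(255,255,0));
print(T[:3,3]);cv2.imwrite("pics/w5.png",g)
E
```

```text
time_s: 7.22
position: [0.5911, 0.0637, 0.1856]
eef_rot: [0.429, 0.903, -0.0, -0.004]
force: [0.3, 0.4, -0.8]
opening: 0.0427
grip_force: 0.0
[0.5911272  0.06368629 0.18585485]
```

View pics/w5.png

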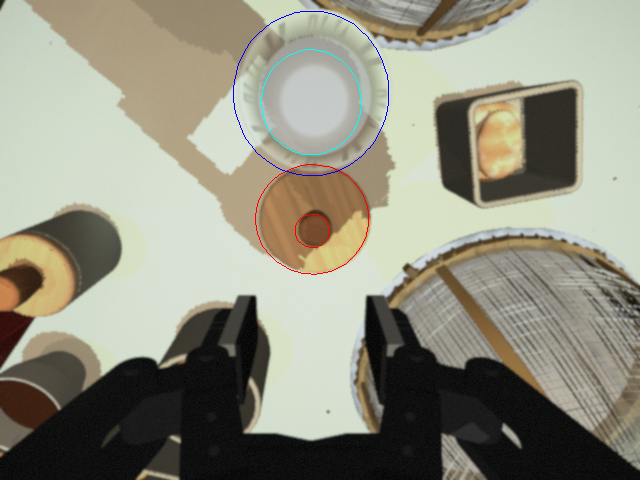

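Overlays match the lid (313,218) and glass (315,95) within about 1 mm. Square jar rim corners are at (470,103),(580,82),(582,190),(478,207).

```bash
python3 - <<'E'
from h import *
np.set_printoptions(precision=4,suppress=True)
T=tool()
Q=np.array([wrist(c,.068,T) for c in ((471,100),(581,81),(582,191),(478,207))]);E=np.roll(Q,-1,0)-Q
print(Q.mean(0),np.linalg.norm(E,axis=1),np.degrees(np.arctan2(E[:,1],E[:,0])))
print(delta(.5938,.0630,.045,np.radians(39)))
E
```

```text
[0.6564 0.1928 0.068 ] [0.0632 0.0657 0.0647 0.0654] [  48.6991  -38.8151 -131.5995  139.9384]
(array([-0.0032,  0.0021,  0.1408]), array([-0.0035, -0.0067,  0.002 ]))
```

```bash
python3 -m inch '[[[-0.002,0.002,0.05,-0.003,-0.006,0,0],[-0.003,0.002,0.10,-0.003,-0.006,0,0],[-0.003,0.002,0.13,-0.003,-0.006,0,0],[-0.003,0.002,0.141,-0.003,-0.006,0,0],[-0.003,0.002,0.141,-0.003,-0.006,0,0],[-0.003,0.002,0.141,-0.003,-0.006,0,1],[-0.003,0.002,0.141,-0.003,-0.006,0,1],[-0.003,0.002,0.141,-0.003,-0.006,0,1],[-0.003,0.002,0.141,-0.003,-0.006,0,1],[-0.003,0.002,0.141,-0.003,-0.006,0,1]]]'
```

```text
time_s: 8.52
position: [0.5948, 0.0632, 0.047]
eef_rot: [0.43, 0.903, 0.001, 0.001]
force: [-0.9, -0.6, 7.1]
opening: 0.0206
grip_force: 58.9
```

```bash
python3 -m inch '[[[0,0,-0.03,0,0,0,1],[0,0,-0.08,0,0,0,1],[0,0,-0.115,0,0,0,1],[0,0,-0.12,0,0,0,1],[0,0,-0.12,0,0,0,1]]]'; python3 - <<'E'
from h import *
print(delta(.6083,-.0861,.167,np.pi/2),tool()[:3,3])
E
```

```text
time_s: 9.15
position: [0.5936, 0.0633, 0.1648]
eef_rot: [0.43, 0.903, -0.0, -0.0]
force: [1.3, 0.6, -1.1]
opening: 0.0209
grip_force: 59.1
(array([-0.1253, -0.0827, -0.0022]), array([-1.000e-04, -7.000e-04, -8.897e-01])) [0.59362733 0.06331581 0.1648302 ]
```

```bash
python3 -m inch '[[[-0.02,-0.013,0,0,0,-0.15,1],[-0.05,-0.033,0,0,0,-0.3,1],[-0.08,-0.053,0,0,0,-0.45,1],[-0.11,-0.072,0,0,0,-0.6,1],[-0.125,-0.083,0,0,0,-0.75,1],[-0.125,-0.083,0.01,0,0,-0.89,1],[-0.125,-0.083,0.025,0,0,-0.89,1],[-0.125,-0.083,0.036,0,0,-0.89,1],[-0.125,-0.083,0.036,0,0,-0.89,1],[-0.125,-0.083,0.036,0,0,-0.89,1]]]'; python3 - <<'E'
from h import *
f=cams.grab_frame("wrist")[:,:,::-1]
T=tool();print(T[:3,3]);p=cams.camera_params("wrist");M=T@np.array(p["mount"]);g=f.copy()
for x,y,z,r,c in ((.606,-.086,.072,.043,(255,0,0)),(T[0,3]-.0025,T[1,3],T[2,3]-.047+.023,.043,(0,0,255))):
    pts=np.array([proj(p,M,[x+r*np.cos(a),y+r*np.sin(a),z]) for a in np.linspace(0,6.28,60)]).astype(int); cv2.polylines(g,[pts.reshape(-1,1,2)],True,c,1)
cv2.imwrite("pics/w6.png",cv2.resize(g[150:450,110:510],None,fx=2,fy=2))
E
```

```text
time_s: 10.4
position: [0.6084, -0.086, 0.1295]
eef_rot: [0.0, 1.0, -0.0, 0.0]
force: [-0.0, -0.5, 0.2]
opening: 0.021
grip_force: 59.1
[ 0.6084444  -0.08598875  0.12973143]
```

View pics/w6.png

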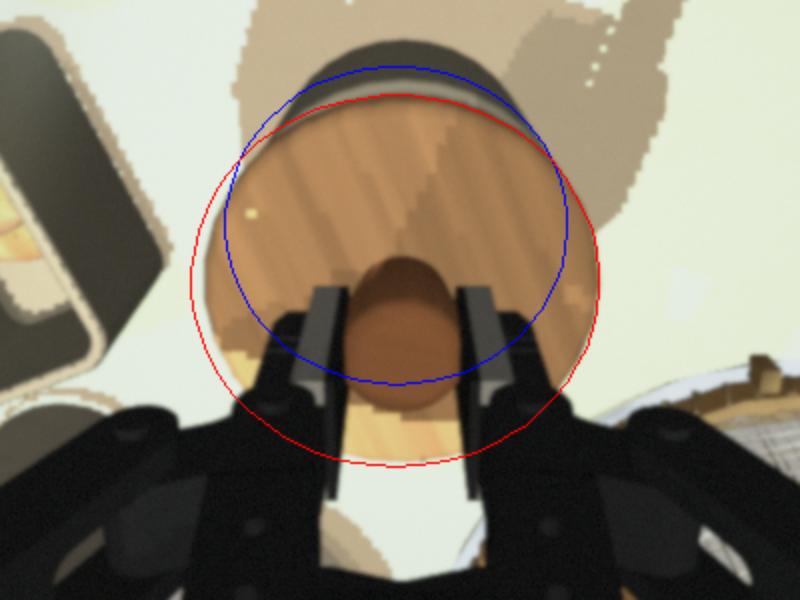

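Jar rim sits about 3 mm further out than assumed; lid and jar are aligned in y. I'll shift 2.5 mm outward and lower.

```bash
python3 -m inch '[[[-0.0025,0,0.006,0,0,0,1],[-0.0025,0,0.013,0,0,0,1],[-0.0025,0,0.018,0,0,0,1],[-0.0025,0,0.022,0,0,0,1],[-0.0025,0,0.0245,0,0,0,1],[-0.0025,0,0.0245,0,0,0,1],[-0.0025,0,0.0245,0,0,0,1]]]'
```

```text
time_s: 11.32
position: [0.6107, -0.0862, 0.1051]
eef_rot: [-0.0, 1.0, -0.0, 0.0]
force: [-2.4, -0.3, 1.9]
opening: 0.021
grip_force: 59.5
```

```bash
python3 -m inch '[[[0,0,0,0,0,0,0],[0,0,0,0,0,0,0],[0,0,-0.015,0,0,0,0],[0,0,-0.05,0,0,0,0],[0,0,-0.09,0,0,0,0],[0,0,-0.09,0,0,0,0]]]'; python3 - <<'E'
from h import *
print(delta(.513,-.3317,.185,np.radians(35.8)),sensors.observe()["position"])
E
```

```text
time_s: 12.08
position: [0.6119, -0.0864, 0.1991]
eef_rot: [-0.0, 1.0, -0.001, 0.004]
force: [-0.2, 0.3, 0.5]
opening: 0.0427
grip_force: 0.0
(array([ 0.0991, -0.2452,  0.014 ]), array([0.0013, 0.0079, 0.9463])) [ 0.61193122 -0.08643362  0.19913094]
```

```bash
python3 -m inch '[[[0.015,-0.04,0,0,0,0.16,0],[0.035,-0.09,0,0,0,0.32,0],[0.055,-0.14,0,0,0,0.48,0],[0.075,-0.19,0,0,0,0.64,0],[0.09,-0.23,0.01,0,0,0.8,0],[0.099,-0.245,0.014,0.001,0.007,0.946,0],[0.099,-0.245,0.014,0.001,0.007,0.946,0],[0.099,-0.245,0.014,0.001,0.007,0.946,0]]]'; python3 - <<'E'
from h import *
f=cams.grab_frame("wrist")[:,:,::-1]
T=tool();print(T[:3,3]);p=cams.camera_params("wrist");M=T@np.array(p["mount"]);g=f.copy()
def box(x,y,a,lx,ly,z,c):
    A=np.radians(a);pts=[]
    for sx,sy in ((1,1),(1,-1),(-1,-1),(-1,1)):
        u,v=sx*lx/2,sy*ly/2;pts.append(proj(p,M,[x+u*np.cos(A)-v*np.sin(A),y+u*np.sin(A)+v*np.cos(A),z]))
    print(np.round(pts,1).tolist());cv2.polylines(g,[np.array(pts).astype(int).reshape(-1,1,2)],True,c,1)
box(.513,-.3317,35.8,.068,.068,.023,(0,0,255));box(.513,-.3317,35.8,.024,.024,.049,(0,0,255))
box(.3954,-.3483,-6.4,.098,.064,.023,(255,0,0));box(.3954,-.3483,-6.4,.044,.02,.049,(255,0,0))
box(.615,-.213,26,.098,.064,.06,(0,255,0))
cv2.imwrite("pics/w7.png",g)
E
```

```text
time_s: 13.08
position: [0.5121, -0.3303, 0.1809]
eef_rot: [0.454, 0.891, -0.0, -0.003]
force: [0.4, 0.5, -0.4]
opening: 0.0427
grip_force: 0.0
[ 0.51224974 -0.3301663   0.18101026]
[[357.1, 180.0], [353.6, 267.5], [265.9, 266.9], [263.3, 179.4]]
[[327.6, 218.2], [326.9, 251.6], [292.4, 251.4], [292.2, 218.0]]
[[244.2, 162.4], [189.7, 225.8], [78.4, 134.8], [130.9, 61.8]]
[[184.1, 163.8], [165.9, 186.3], [110.2, 140.1], [128.2, 116.0]]
[[644.8, 149.4], [603.9, 246.4], [461.1, 221.2], [491.6, 120.1]]
```

View pics/w7.png

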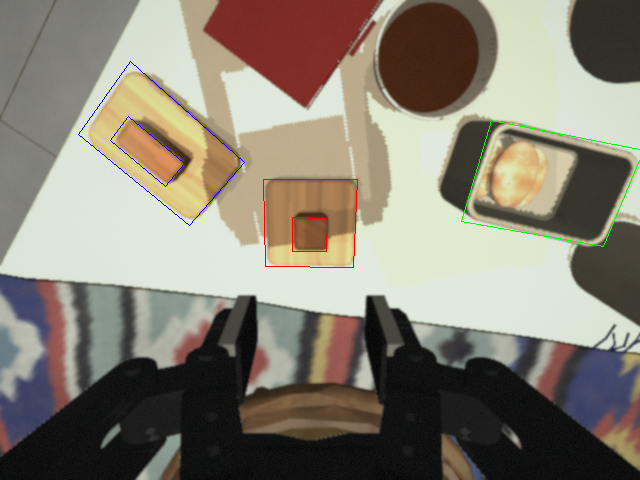

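Overlays match the square lid, oblong lid and oblong jar to about 1–2 mm.

```bash
python3 - <<'E'
from h import *
print(delta(.513,-.3315,.043,np.radians(35.8)))
E
```

```text
(array([-0.0023,  0.0003,  0.138 ]), array([-0.0036, -0.0054,  0.0036]))
```

```bash
python3 -m inch '[[[-0.002,0,0.05,-0.003,-0.005,0.003,0],[-0.002,0,0.10,-0.003,-0.005,0.003,0],[-0.002,0,0.13,-0.003,-0.005,0.003,0],[-0.002,0,0.138,-0.003,-0.005,0.003,0],[-0.002,0,0.138,-0.003,-0.005,0.003,0],[-0.002,0,0.138,-0.003,-0.005,0.003,1],[-0.002,0,0.138,-0.003,-0.005,0.003,1],[-0.002,0,0.138,-0.003,-0.005,0.003,1],[-0.002,0,0.138,-0.003,-0.005,0.003,1],[-0.002,0,0.138,-0.003,-0.005,0.003,1]]]'
```

```text
time_s: 14.38
position: [0.5128, -0.3328, 0.0445]
eef_rot: [0.457, 0.89, -0.001, 0.001]
force: [0.9, 1.3, 7.4]
opening: 0.0224
grip_force: 59.2
```

```bash
python3 -m inch '[[[0,0,-0.03,0,0,0,1],[0,0,-0.08,0,0,0,1],[0,0,-0.13,0,0,0,1],[0,0,-0.15,0,0,0,1],[0,0,-0.15,0,0,0,1]]]'; python3 - <<'E'
from h import *
print(delta(.6555,.192,.195,np.radians(49.4)),tool()[:3,3])
E
```

```text
time_s: 15.0
position: [0.5125, -0.3327, 0.1946]
eef_rot: [0.457, 0.89, -0.001, 0.001]
force: [0.2, -0.1, -1.5]
opening: 0.0221
grip_force: 59.3
(array([ 0.3431,  0.422 , -0.0016]), array([-0.0006,  0.0031, -0.2401])) [ 0.5125033  -0.33270488  0.19461055]
```

```bash
python3 -m inch '[[[0.02,0.025,0,0,0,-0.02,1],[0.055,0.068,0,0,0,-0.05,1],[0.09,0.111,0,0,0,-0.08,1],[0.125,0.154,0,0,0,-0.11,1],[0.16,0.197,0,0,0,-0.13,1],[0.195,0.24,0,0,0,-0.15,1],[0.23,0.283,0,0,0,-0.17,1],[0.265,0.326,0,0,0,-0.19,1],[0.3,0.369,0,0,0,-0.21,1],[0.328,0.404,0,0,0,-0.23,1],[0.343,0.422,0,0,0.003,-0.24,1],[0.343,0.422,0,0,0.003,-0.24,1]]]'; python3 - <<'E'
from h import *
print(delta(.6555,.192,.125,np.radians(49.4)),tool()[:3,3])
E
```

```text
time_s: 16.5
position: [0.6548, 0.1937, 0.1905]
eef_rot: [0.346, 0.938, -0.0, -0.003]
force: [0.1, -0.8, -0.7]
opening: 0.0224
grip_force: 59.2
(array([-0.002 , -0.0007,  0.0655]), array([-0.0023, -0.0058,  0.0021])) [0.65483377 0.19368011 0.19054937]
```

```bash
python3 -m inch '[[[-0.002,-0.001,0.03,-0.002,-0.005,0.002,1],[-0.002,-0.001,0.055,-0.002,-0.005,0.002,1],[-0.002,-0.001,0.065,-0.002,-0.005,0.002,1],[-0.002,-0.001,0.065,-0.002,-0.005,0.002,1],[-0.002,-0.001,0.065,-0.002,-0.005,0.002,1]]]'; python3 - <<'E'
from h import *
f=cams.grab_frame("wrist")[:,:,::-1]
T=tool();print(T[:3,3]);p=cams.camera_params("wrist");M=T@np.array(p["mount"]);g=f.copy()
def box(x,y,a,lx,ly,z,c):
    A=np.radians(a);pts=[]
    for sx,sy in ((1,1),(1,-1),(-1,-1),(-1,1)):
        u,v=sx*lx/2,sy*ly/2;pts.append(proj(p,M,[x+u*np.cos(A)-v*np.sin(A),y+u*np.sin(A)+v*np.cos(A),z]))
    cv2.polylines(g,[np.array(pts).astype(int).reshape(-1,1,2)],True,c,1)
box(T[0,3],T[1,3],49.4,.068,.068,T[2,3]-.0215,(0,0,255))
box(.6555,.192,49.4,.068,.068,.068,(255,0,0))
cv2.imwrite("pics/w8.png",cv2.resize(g[150:450,110:510],None,fx=2,fy=2))
E
```

```text
time_s: 17.12
position: [0.6564, 0.1901, 0.1287]
eef_rot: [0.348, 0.937, 0.001, 0.002]
force: [0.3, 0.6, -0.8]
opening: 0.0223
grip_force: 59.2
[0.65639176 0.1902326  0.12876569]
```

View pics/w8.png

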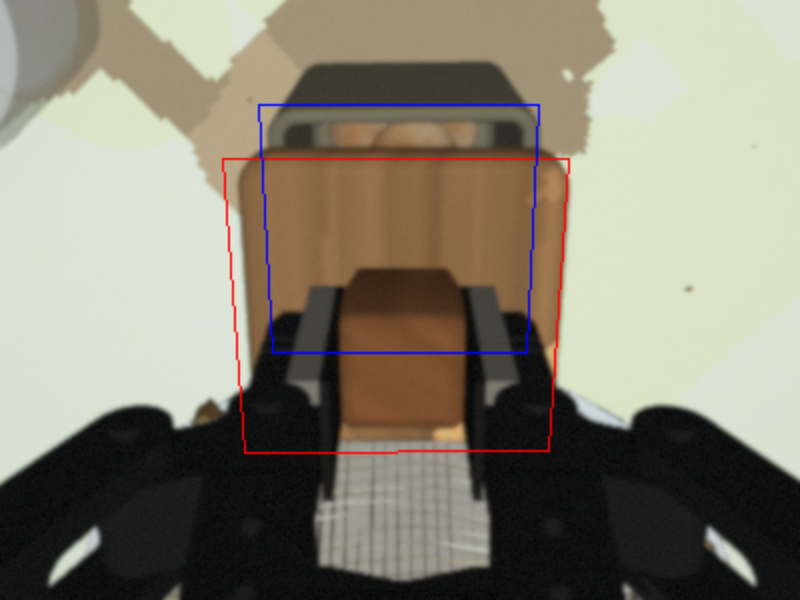

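Lid and jar are parallel and within ~1.5 mm. I'll lower with a small correction.

```bash
python3 -m inch '[[[-0.0015,0,0.008,0,0,0,1],[-0.0015,0,0.016,0,0,0,1],[-0.0015,0,0.021,0,0,0,1],[-0.0015,0,0.023,0,0,0,1],[-0.0015,0,0.023,0,0,0,1],[-0.0015,0,0.023,0,0,0,1]]]'
```

```text
time_s: 17.92
position: [0.6573, 0.1894, 0.1048]
eef_rot: [0.348, 0.938, 0.001, 0.001]
force: [1.4, -0.4, -0.1]
opening: 0.0221
grip_force: 59.2
```

```bash
python3 -m inch '[[[0,0,0.003,0,0,0,1],[0,0,0.005,0,0,0,1],[0,0,0.0065,0,0,0,1],[0,0,0.0065,0,0,0,1],[0,0,0.0065,0,0,0,1]]]'
```

```text
time_s: 18.55
position: [0.657, 0.1895, 0.0987]
eef_rot: [0.348, 0.938, 0.001, 0.001]
force: [-3.1, 0.6, 5.2]
opening: 0.0226
grip_force: 60.1
```

```bash
python3 -m inch '[[[0,0,0,0,0,0,0],[0,0,0,0,0,0,0],[0,0,-0.015,0,0,0,0],[0,0,-0.05,0,0,0,0],[0,0,-0.1,0,0,0,0],[0,0,-0.1,0,0,0,0]]]'; python3 - <<'E'
from h import *
print(delta(.396,-.348,.185,np.radians(83.6)),tool()[:3,3])
E
```

```text
time_s: 19.3
position: [0.6585, 0.1895, 0.2039]
eef_rot: [0.348, 0.938, 0.003, 0.005]
force: [-0.8, -0.7, 0.1]
opening: 0.0424
grip_force: 0.0
(array([-0.1516, -0.5787,  0.0149]), array([ 0.0062,  0.0104, -0.599 ])) [0.65846809 0.1894973  0.20385428]
```

```bash
python3 -m inch '[[[-0.01,-0.04,0,0,0,-0.05,0],[-0.025,-0.095,0,0,0,-0.1,0],[-0.04,-0.15,0,0,0,-0.16,0],[-0.055,-0.205,0,0,0,-0.22,0],[-0.068,-0.26,0,0,0,-0.28,0],[-0.082,-0.315,0,0,0,-0.34,0],[-0.096,-0.37,0,0,0,-0.4,0],[-0.11,-0.425,0,0,0,-0.46,0],[-0.125,-0.48,0,0,0,-0.52,0],[-0.14,-0.535,0.005,0,0,-0.57,0],[-0.151,-0.578,0.014,0.002,0.004,-0.599,0],[-0.151,-0.578,0.014,0.002,0.004,-0.599,0]]]'; python3 - <<'E'
from h import *
f=cams.grab_frame("wrist")[:,:,::-1]
T=tool();print(T);p=cams.camera_params("wrist");M=T@np.array(p["mount"]);g=f.copy()
def box(x,y,a,lx,ly,z,c):
    A=np.radians(a);pts=[]
    for sx,sy in ((1,1),(1,-1),(-1,-1),(-1,1)):
        u,v=sx*lx/2,sy*ly/2;pts.append(proj(p,M,[x+u*np.cos(A)-v*np.sin(A),y+u*np.sin(A)+v*np.cos(A),z]))
    print(np.round(pts).tolist());cv2.polylines(g,[np.array(pts).astype(int).reshape(-1,1,2)],True,c,1)
box(.396,-.348,-6.4,.098,.064,.023,(255,0,0));box(.396,-.348,-6.4,.044,.02,.049,(255,0,0))
cv2.imwrite("pics/w9.png",g)
E
```

```text
time_s: 20.8
position: [0.3929, -0.3492, 0.1825]
eef_rot: [0.058, 0.998, 0.001, -0.002]
force: [-0.7, 0.2, -0.3]
opening: 0.0425
grip_force: 0.0
[[-9.93464092e-01  1.14107204e-01 -2.93987334e-03  3.93668384e-01]
 [ 1.14103824e-01  9.93467989e-01  1.29345861e-03 -3.47808718e-01]
 [ 3.06826300e-03  9.49553897e-04 -9.99994842e-01  1.82882174e-01]
 [ 0.00000000e+00  0.00000000e+00  0.00000000e+00  1.00000000e+00]]
[[349.0, 283.0], [269.0, 283.0], [264.0, 158.0], [353.0, 158.0]]
[[323.0, 263.0], [295.0, 263.0], [294.0, 202.0], [324.0, 202.0]]
```

View pics/w9.png

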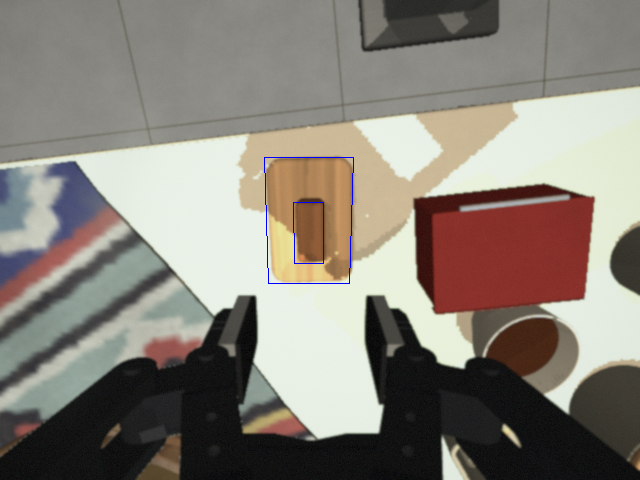

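Overlay matches the oblong lid (knob at (309,232)) within 1–2 px. Grasping it.

```bash
python3 - <<'E'
from h import *
print(delta(.396,-.3475,.043,np.radians(83.6)))
E
```

```text
(array([-0.0027,  0.0004,  0.1399]), array([ 0.001 , -0.0031, -0.0027]))
```

```bash
python3 -m inch '[[[-0.002,0,0.05,0,-0.003,-0.003,0],[-0.002,0,0.10,0,-0.003,-0.003,0],[-0.002,0,0.132,0,-0.003,-0.003,0],[-0.002,0,0.139,0,-0.003,-0.003,0],[-0.002,0,0.139,0,-0.003,-0.003,0],[-0.002,0,0.139,0,-0.003,-0.003,1],[-0.002,0,0.139,0,-0.003,-0.003,1],[-0.002,0,0.139,0,-0.003,-0.003,1],[-0.002,0,0.139,0,-0.003,-0.003,1],[-0.002,0,0.139,0,-0.003,-0.003,1]]]'
```

```text
time_s: 22.1
position: [0.3965, -0.3481, 0.0457]
eef_rot: [0.055, 0.999, -0.001, 0.001]
force: [-0.3, -0.2, 7.1]
opening: 0.0181
grip_force: 59.1
```

```bash
python3 -m inch '[[[0,0,-0.03,0,0,0,1],[0,0,-0.08,0,0,0,1],[0,0,-0.13,0,0,0,1],[0,0,-0.15,0,0,0,1],[0,0,-0.15,0,0,0,1]]]'; python3 - <<'E'
from h import *
print(delta(.6155,-.213,.195,np.radians(116)),tool()[:3,3])
E
```

```text
time_s: 22.72
position: [0.3961, -0.3477, 0.1958]
eef_rot: [0.054, 0.999, -0.001, 0.001]
force: [-0.1, 0.4, -1.6]
opening: 0.0181
grip_force: 59.2
(array([-0.2035,  0.1577,  0.001 ]), array([-0.0033,  0.0021, -0.5626])) [ 0.39609149 -0.34766753  0.19578064]
```

```bash
python3 -m inch '[[[-0.03,0.023,0,0,0,-0.1,1],[-0.07,0.055,0,0,0,-0.22,1],[-0.11,0.086,0,0,0,-0.34,1],[-0.15,0.117,0,0,0,-0.45,1],[-0.185,0.143,0,0,0,-0.53,1],[-0.2035,0.158,0,-0.003,0.002,-0.563,1],[-0.2035,0.158,0,-0.003,0.002,-0.563,1],[-0.2035,0.158,0.04,-0.003,0.002,-0.563,1],[-0.2035,0.158,0.07,-0.003,0.002,-0.563,1],[-0.2035,0.158,0.075,-0.003,0.002,-0.563,1],[-0.2035,0.158,0.075,-0.003,0.002,-0.563,1],[-0.2035,0.158,0.075,-0.003,0.002,-0.563,1]]]'; python3 - <<'E'
from h import *
print(delta(.6155,-.213,.0917,np.radians(116)),tool()[:3,3])
f=cams.grab_frame("wrist");cv2.imwrite("pics/w10.png",f[:,:,::-1])
T=tool();p=cams.camera_params("wrist");M=T@np.array(p["mount"])
# near rim edge of jar along image columns: print grey profile down three columns, with predicted row of the near outer rim
d=T[:3,0];tx=np.array([d[0],d[1]])
for s in (-.015,0,.015):
    c=np.array([.6155,-.213])+tx*.049+T[:2,1]*s
    u,v=proj(p,M,[*c,.06]);u0,v0=proj(p,M,[*(T[:2,3]+tx*.049+T[:2,1]*s),T[2,3]-.0227])
    col=f[:,int(u)].mean(1).astype(int);print("pred rim row",round(v),"lid row",round(v0),[(r,col[r]) for r in range(int(v)-16,int(v)+26,2)])
E
```

```text
time_s: 24.22
position: [0.6157, -0.2129, 0.1209]
eef_rot: [-0.225, 0.974, 0.001, 0.0]
force: [-0.3, -0.0, -1.1]
opening: 0.0183
grip_force: 59.2
(array([ 0.0003, -0.    ,  0.0292]), array([0.0011, 0.0008, 0.    ])) [ 0.61572166 -0.21292717  0.12086013]
pred rim row 173 lid row 188 [(156, np.int64(179)), (158, np.int64(155)), (160, np.int64(81)), (162, np.int64(65)), (164, np.int64(64)), (166, np.int64(63)), (168, np.int64(64)), (170, np.int64(68)), (172, np.int64(85)), (174, np.int64(125)), (176, np.int64(143)), (178, np.int64(134)), (180, np.int64(113)), (182, np.int64(110)), (184, np.int64(84)), (186, np.int64(89)), (188, np.int64(110)), (190, np.int64(123)), (192, np.int64(128)), (194, np.int64(134)), (196, np.int64(134))]
pred rim row 173 lid row 188 [(156, np.int64(178)), (158, np.int64(178)), (160, np.int64(145)), (162, np.int64(70)), (164, np.int64(66)), (166, np.int64(64)), (168, np.int64(65)), (170, np.int64(66)), (172, np.int64(66)), (174, np.int64(85)), (176, np.int64(129)), (178, np.int64(143)), (180, np.int64(130)), (182, np.int64(98)), (184, np.int64(60)), (186, np.int64(82)), (188, np.int64(112)), (190, np.int64(133)), (192, np.int64(132)), (194, np.int64(134)), (196, np.int64(135))]
pred rim row 173 lid row 188 [(156, np.int64(180)), (158, np.int64(180)), (160, np.int64(176)), (162, np.int64(138)), (164, np.int64(72)), (166, np.int64(66)), (168, np.int64(65)), (170, np.int64(66)), (172, np.int64(66)), (174, np.int64(68)), (176, np.int64(89)), (178, np.int64(132)), (180, np.int64(141)), (182, np.int64(116)), (184, np.int64(83)), (186, np.int64(97)), (188, np.int64(116)), (190, np.int64(123)), (192, np.int64(128)), (194, np.int64(134)), (196, np.int64(133))]
```

Pixel profiles show the rim edge about 1 mm off and slanted ~3.6° relative to the lid. I'll check the lateral extents before lowering.

```bash
python3 - <<'E'
from h import *
a=cv2.imread("pics/w10.png").astype(int);g=a.mean(2);hue=a[:,:,2]-a[:,:,0]
for r in (164,168,172,176,180,190,200,210):
    print(r,[(c,int(g[r,c]),int(hue[r,c])) for c in list(range(230,262,3))],"|",[(c,int(g[r,c]),int(hue[r,c])) for c in range(360,399,3)])
T=tool();p=cams.camera_params("wrist");M=T@np.array(p["mount"])
for z,w,c,yaw in ((.06,.032,np.array([.6155,-.213]),T[:2,1]),(T[2,3]-.0227,.032,T[:2,3],T[:2,1])):
    for s in (-w,w): print(z,proj(p,M,[*(c+T[:2,0]*.04+T[:2,1]*s),z]).round(1))
E
```

```text
164 [(230, 235, 4), (233, 234, 3), (236, 234, 3), (239, 235, 3), (242, 235, 2), (245, 235, 2), (248, 228, 8), (251, 181, 49), (254, 178, 51), (257, 179, 52), (260, 181, 51)] | [(360, 179, 52), (363, 178, 52), (366, 180, 51), (369, 179, 51), (372, 181, 51), (375, 177, 50), (378, 163, 48), (381, 156, 47), (384, 158, 45), (387, 158, 46), (390, 158, 46), (393, 188, 34), (396, 225, 16)]
168 [(230, 235, 3), (233, 235, 3), (236, 235, 3), (239, 235, 3), (242, 233, 4), (245, 217, 17), (248, 199, 37), (251, 179, 51), (254, 177, 53), (257, 179, 51), (260, 176, 52)] | [(360, 174, 51), (363, 178, 53), (366, 181, 52), (369, 179, 51), (372, 178, 52), (375, 179, 52), (378, 168, 49), (381, 159, 47), (384, 157, 47), (387, 159, 46), (390, 158, 47), (393, 157, 44), (396, 178, 36)]
172 [(230, 235, 3), (233, 235, 3), (236, 235, 3), (239, 235, 3), (242, 212, 25), (245, 178, 52), (248, 180, 51), (251, 180, 51), (254, 181, 51), (257, 174, 50), (260, 102, 27)] | [(360, 97, 26), (363, 174, 50), (366, 179, 52), (369, 179, 51), (372, 180, 52), (375, 181, 52), (378, 182, 52), (381, 180, 52), (384, 176, 51), (387,
[... 1411 characters left out ...]
150, 99), (363, 148, 100), (366, 145, 95), (369, 140, 93), (372, 140, 94), (375, 142, 93), (378, 136, 89), (381, 124, 82), (384, 130, 54), (387, 180, 53), (390, 180, 53), (393, 181, 53), (396, 181, 51)]
210 [(230, 114, 65), (233, 119, 81), (236, 131, 86), (239, 129, 86), (242, 134, 88), (245, 143, 95), (248, 144, 96), (251, 139, 93), (254, 133, 89), (257, 135, 89), (260, 139, 91)] | [(360, 148, 98), (363, 149, 98), (366, 142, 97), (369, 140, 94), (372, 141, 92), (375, 142, 92), (378, 140, 92), (381, 134, 89), (384, 114, 77), (387, 141, 51), (390, 179, 53), (393, 181, 53), (396, 179, 52)]
0.06 [241.8 191.5]
0.06 [374.7 191.8]
0.09805019088735387 [225.9 211. ]
0.09805019088735387 [390.  211.3]
```

```bash
python3 -m inch '[[[-0.0015,-0.001,0.002,0,0,0.06,1],[-0.0015,-0.001,0.008,0,0,0.06,1],[-0.0015,-0.001,0.015,0,0,0.06,1],[-0.0015,-0.001,0.021,0,0,0.06,1],[-0.0015,-0.001,0.023,0,0,0.06,1],[-0.0015,-0.001,0.023,0,0,0.06,1]]]'
```

```text
time_s: 25.02
position: [0.6171, -0.2126, 0.0963]
eef_rot: [-0.196, 0.981, 0.001, -0.001]
force: [-0.8, -0.1, -1.0]
opening: 0.0183
grip_force: 59.2
```

```bash
python3 -m inch '[[[0,0,0.002,0,0,0,1],[0,0,0.004,0,0,0,1],[0,0,0.0055,0,0,0,1],[0,0,0.0055,0,0,0,1],[0,0,0.0055,0,0,0,1]]]'
```

```text
time_s: 25.65
position: [0.6172, -0.2128, 0.092]
eef_rot: [-0.196, 0.981, 0.001, -0.0]
force: [-1.9, -1.1, 4.3]
opening: 0.0184
grip_force: 59.8
```

```bash
python3 -m inch '[[[0,0,0,0,0,0,0],[0,0,0,0,0,0,0],[0,0,-0.015,0,0,0,0],[0,0,-0.06,0,0,0,0],[0.06,0,-0.12,0,0,0,0],[0.12,0,-0.15,0,0,0,0],[0.18,0,-0.15,0,0,0,0],[0.24,0,-0.15,0,0,0,0],[0.24,0,-0.15,0,0,0,0],[0.24,0,-0.15,0,0,0,0],[0.24,0,-0.15,0,0,0,0],[0.24,0,-0.15,0,0,0,0]]]'; python3 - <<'E'
from h import *
np.set_printoptions(precision=4,suppress=True)
f=cams.grab_frame("top");cv2.imwrite("pics/t2.png",f[:,:,::-1])
h=cv2.cvtColor(f,cv2.COLOR_RGB2HSV)
m=((h[:,:,0]<30)&(h[:,:,1]>80)&(h[:,:,2]>70)).astype(np.uint8)
p=cams.camera_params("top");M=np.array(p["cam_to_world"])
for n,x,y,H in (("S",.4612,-.0759,.064),("L",.608,-.0862,.072),("Q",.657,.190,.068),("O",.617,-.2128,.06)):
    u,v=proj(p,M,[x,y,H+.007]); w=np.zeros_like(m);cv2.circle(w,(int(u),int(v)),30,1,-1)
    nl,lab,st,ce=cv2.connectedComponentsWithStats(m*w);k=1+np.argmax(st[1:,4])
    r=cv2.minAreaRect(np.argwhere(lab==k)[:,::-1].astype(np.float32));s=(1.008-H)/451
    print(n,(round(u,1),round(v,1)),ce[k],"size mm",np.array(r[1])*s*1000/.97,"at",top(ce[k],H+.007)[:2])
E
```

```text
time_s: 27.15
position: [0.3968, -0.3047, 0.2409]
eef_rot: [-0.197, 0.98, 0.002, -0.001]
force: [-0.0, 0.2, 0.6]
opening: 0.0423
grip_force: 0.0
S (np.float64(323.8), np.float64(271.7)) [323.4926 272.4116] size mm [58.2623 56.1044] at [ 0.4597 -0.0751]
L (np.float64(321.3), np.float64(203.9)) [320.3333 204.7422] size mm [79.1643 79.1643] at [ 0.6063 -0.084 ]
Q (np.float64(192.9), np.float64(196.2)) [193.3131 197.4043] size mm [63.4798 67.4624] at [0.6541 0.1893]
O (np.float64(378.1), np.float64(195.9)) [378.0794 197.5689] size mm [94.9188 62.0465] at [ 0.6132 -0.2123]
```

```bash
python3 -c "
from plant import order
print(order.sign_off())"
```

```text
the job is handed in; nothing more can be done
None
```

All four lids are on their own jars, released, with heights and contact forces consistent with sitting fully home. I handed the job in at about 27 s; the sign-off returned no verdict.

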